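Unclip the device carrier and build the chuck stack

TASK

Squeeze the two spring buttons on the orange device carrier to unlatch it, draw it out of its sloping dock under the microscope and set it upright and fully home in the pocket of the nest; then lay the white spacer squarely on it and set the brass disc, knob up, in the middle of the spacer. Do not touch the microscope, and leave everything else on the table where it is.

Things in the scene. Friction and masses are not known exactly. Their poses are not given: they have to be found in the camera images.
- carrier_centre (a point): Device carrier: orange block 56 (its x) x 38 (y) x 60 (z) mm, 0.2 kg, a black spring button on each y side. Site: block centre, 30 mm above its underside along its own z; axes are the block's. At the start it is latched in the dock, its z leaning 30 degrees from vertical towards the dock's -x (the robot's right); it comes out straight along its z. Either way round (half turn) is the same.
- carrier_buttons (a point): Point midway between the two button pads, 17 mm above carrier_centre along the carrier's z, same axes. Pads: 22 mm along x, 18 mm along z; 52 mm over both when free, 40 mm squeezed home along the carrier's y. Pressing home takes 8.5 N on each; squeezing the pair at about 20 N unlatches and also grips the carrier. They spring out when let go, also in the nest.
- button_left (a joint): button on the carrier's +y side: 0 = out, 0.006 m = pressed home. Its steel catch, low on the same side, sits under a lip of the dock until the button is pressed beyond 0.0045
- button_right (a joint): button on the carrier's -y side, same values
- dock_seat (a point): Sloping dock, fixed, white, blue lips; base 170 x 120 mm, 65 mm to -x and 105 to +x of the point. Site: centre of the seat under the carrier, 45 mm above the table, axes upright, x to the robot's left within 0.35 rad; its y is the carrier's y. Dock walls reach 23 mm up the carrier's y sides, 24 mm up +x, 36 mm up -x, along its z; 1 to 1.5 mm play. Sliding out 40 mm along its z clears it.
- scope: Microscope on the dock, do not touch. Origin on the table below dock_seat, axes the dock's. Objective: vertical cylinder, axis 22 mm to +x, 44 mm diameter from 205 mm above the table, 54 mm from 235; top at 318 mm; post 24 mm diameter at 85 mm to +x, 45 mm to -y. It overhangs the carrier: the gripper must come tilted, along the carrier's z, from the side it leans to.
- nest_floor (a point): Nest, fixed: aluminium plate 130 x 100 x 12 mm with a pocket. Site: centre of the pocket floor, 12 mm above the table, z up. End walls at x = +-30.5 mm (inner faces), 44 wide, 71 high, with flared tops to 80 mm; four brass corner stops 12 mm high, inner faces y = +-21.5, |x| 14.5 to 30.5; y sides otherwise open for fingers. Carrier and spacer go in with their 56 mm along nest x, 2.5 mm play.
- spacer_centre (a point): White ceramic spacer plate 56 (x) x 38 (y) x 16 (z) mm, 75 g, flat on the table; point at its centre, 8 mm above its underside. It goes on top of the carrier in the nest, between the end walls; half turn is the same.
- disc_centre (a point): Brass disc 36 mm diameter, 12 mm thick, with a central knob 18 mm diameter and 16 mm high on top (28 mm in all), 140 g, standing on the table; point on its axis, 14 mm above its underside (the knob's centre is 6 mm above the point).
- tape: Bystander, leave alone: amber roll of tape lying flat, 60 outside diameter, 19 high (mm); origin at the centre of its underside
- camera: Bystander, leave alone: black camera cube, 42 wide, 52 high with its lens (mm); origin at the centre of its underside
- horn: Bystander, leave alone: brass horn, standing mouth down, 40 diameter, 60 high (mm); origin at the centre of its underside
- hex_keys: Bystander, leave alone: red holder with steel hex keys pointing to its +x, holder 30 x 55 x 14, keys reach 60 mm to +x (mm); origin at the centre of its underside
- jar: Bystander, leave alone: small clear jar with blue cap, 44 diameter, 55 high (mm); origin at the centre of its underside
- joystick: Bystander, leave alone: black joystick box with red ball, 75 x 60 x 32, 64 high with the ball (mm); origin at the centre of its underside
There are look-alikes about, which are no part of the job. What is shaped like the part that bears carrier_centre but purple or turquoise is not meant. Leave any blue look-alike of the part that bears disc_centre alone.

How it is judged:
By the outcome, as a careful person would: the job done as asked, in the order asked, and still so for the second after the job is handed in, with the robot touching nothing.
It also fails if it takes over 72 s, if anything falls off the work surface, if the arm or the gripper's body presses on something with over 40 N, if the wrist force passes 120 N, or if a joint passes its speed limit or range.

ROBOT

A 6-joint arm with a two-finger parallel gripper is mounted at the origin on the work surface. World frame = base frame: x ahead of the robot, y to its left, z up, the work surface at z = 0. Lengths are in m, angles in degrees, forces in N, time in s.
With the tool pointing down it reaches from about 0.25 to 0.725 m from the base axis. Payload 9.7 kg.
Tool frame: the origin (TCP) lies midway between the tips of the shut fingers; the grasp point (between the pads) lies 19 mm behind it; z points along the fingers, y is the line along which they close (so a half turn about z gives the same grasp; the last joint's range is limited). The gripper opens to 85 mm and grips with 20 to 120 N. Pads are 22 mm wide; open, the fingers measure 114 mm over their backs; the gripper's body (76 mm by 85 mm) begins 54 mm behind the grasp point. The pads swing forward as they close: fully open they stand 13 mm farther back than shut.
Start: joints at [-70.187, 4.979, 10.078, 95.1, 0, 90], TCP at [0.186, -0.517, 0.231] pointing down, gripper open.
Joint ranges: [-179.16, 179.16], [-48.56, 103.87], [-65.8, 70.77], [-126.05, 130.52], [-82.76, 87.17], [-180, 180]. Speed limits (degrees/s): [127.2, 127.2, 147.25, 180, 180, 180].

INTERFACE

Orientations are given as [roll, pitch, yaw] about the fixed x, y, z axes, in that order (R = Rz(yaw) Ry(pitch) Rx(roll)).
In Python, from workcell import bot gives the robot as it stands.
- The arm moves only by the shell command python3 -m crank 'ROWS' [FORCE]. ROWS is JSON, a list of rows, each an object with "gripper": the finger opening in mm, from 0 to 85.4; "travel": the shift along the tool's x, y, z in mm, a list of three; "twist": the turn, a rotation vector about the tool's x, y, z in rad, a list of three. In form: [{"gripper": gripper, "travel": [tx, ty, tz], "twist": [rx, ry, rz]}, ...]. A call has 1 to 12 rows; each row shifts and turns the commanded pose from where the row before left it, along the tool's axes as they then stand; what a row does not reach is not made up. A row lasts 1/8 s, in which the tool goes at most 62.5 mm and 10.7 degrees, less where a joint would pass 70% of its speed; a pose out of reach is approached as far as the arm can. A call is refused whole if a number of a shift passes 62.5 or a number of a turn 0.188, either way. A call with a gripper value outside its range is refused whole. The fingers move at their own pace and stop on an object; FORCE is the grip in N (left out, the last holds). Time passes only in rows, so rows that do not move let the fingers close. It gives the time, the measured TCP pose, the force, the opening and the grip force at its end, in the units of the state.
- bot.get_obs(): the state, without advancing time (a new reading comes with each control period).
- bot.camera(name): name is "scene" or "top"; returns the picture (480x640x3 uint8, red, green, blue); there is no depth.
- bot.calibration(name): a dict with "vfov" (degrees; the focal length in pixels is half the picture's height over the tangent of half this angle, whatever the lens; pixels are square), "cx", "cy" (the principal point, pixels), "camera_from_world" (4x4, takes a point from world to camera coordinates). Camera axes: x right, y down, z forward; pixel columns grow to the right and rows downward; lengths in m; the calibration is good to about 2 mm. A picture is of the moment at which its call begins. calibration takes no time and is no camera call.
- bot.job_done(): hands the job in; it is judged then, once.
The state is a dict: "time": time; "q": joint angles; "qd": joint speeds; "joint_efforts": joint torques, N m; "ee_pos": TCP position; "tcp_rot": TCP orientation; "wrist_force": force on the tool from outside, world axes, zero at the start; "torque": the same for the moment, N m; "opening": finger opening in m; "grasp_force": force on a finger pad.
Only numpy, scipy, OpenCV 4.12 (cv2) and the standard library are available. Lean on these libraries where they do the work, as an engineer would, in place of code of your own. Each camera call takes 0.05 s, during which the arm holds its last target. There are 200 camera calls.

## Working session

There is one attempt and no reset: what is moved stays moved. The work goes in short steps, Python scripts to look and compute and a shell command to move; the robot and the scene stay as the last step left them, time stands still between calls to the robot, and variables do not carry over. Pictures are saved under pics/ and viewed, at most 10 in all, crops included, and the job is handed in when it is done.

```bash
ls; mkdir -p pics; python3 - <<'E'
from workcell import bot
import cv2,numpy as np
for n in("scene","top"):
    im=bot.camera(n); cv2.imwrite(f"pics/{n}0.png",im[:,:,::-1])
    c=bot.calibration(n); print(n,c["vfov"],c["cx"],c["cy"],np.round(np.array(c["camera_from_world"]),4).tolist())
o=bot.get_obs(); print(o)
E
```

```text
pics
scene 42.20911434811124 329.6028457214985 236.55307585707016 [[0.8439, 0.5364, 0.0107, -0.4233], [0.3025, -0.4593, -0.8352, -0.1006], [-0.4431, 0.7081, -0.5498, 2.0524], [0.0, 0.0, 0.0, 1.0]]
top 56.960209931425 319.6518845338375 236.65379713641101 [[0.0001, -1.0, -0.0035, -0.0421], [-0.9964, 0.0002, -0.0848, 0.5419], [0.0848, 0.0035, -0.9964, 1.0057], [0.0, 0.0, 0.0, 1.0]]
{'time': 0.1, 'q': array([-7.01849489e+01,  5.00675159e+00,  1.00387356e+01,  9.50966213e+01,
        1.20951168e-03,  9.00012956e+01]), 'qd': array([ 0.01847377, -0.14689388,  0.14477487,  0.1307957 ,  0.00335305,
        0.00296889]), 'joint_efforts': array([ 3.59029048e-05, -5.21559620e+01,  4.65655589e+01,  1.59586372e-02,
       -1.95863754e-05,  7.92056937e-06]), 'ee_pos': array([ 0.18638413, -0.51725771,  0.23066311]), 'tcp_rot': array([-1.79935363e+02, -1.20804929e-03,  1.98137541e+01]), 'wrist_force': array([-0.99118624,  0.04611722, -0.1024705 ]), 'torque': array([ 0.07918788,  0.01728915, -0.00341987]), 'grasp_force': 0.0, 'opening': 0.08529493413977675}
```

View pics/top0.png

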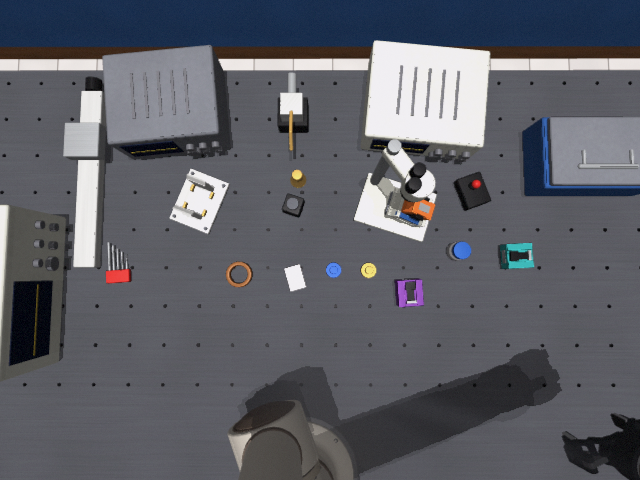

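View pics/scene0.png

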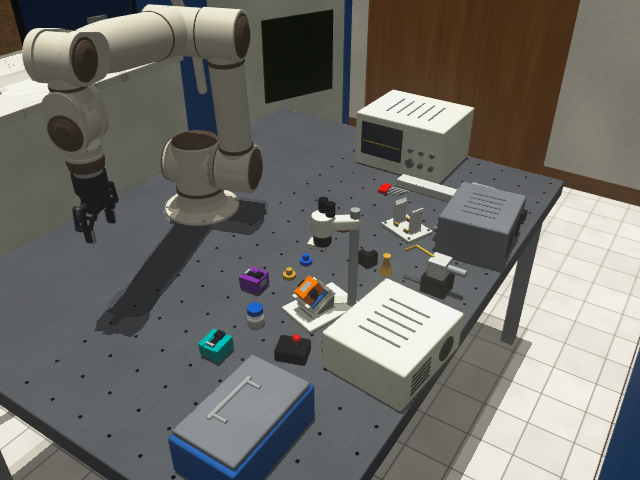

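```bash
cat > h.py <<'E'
import cv2,numpy as np
from workcell import bot
def tile(im,x0,y0,w,h,s):
    t=cv2.resize(im[y0:y0+h,x0:x0+w],None,fx=s,fy=s,interpolation=cv2.INTER_CUBIC)
    for x in range(-(-x0//10)*10,x0+w,10):
        cv2.line(t,((x-x0)*s+s//2,0),((x-x0)*s+s//2,8),(0,255,0),1); cv2.putText(t,str(x),((x-x0)*s,18),0,.33,(0,255,0),1)
    for y in range(-(-y0//10)*10,y0+h,10):
        cv2.line(t,(0,(y-y0)*s+s//2),(8,(y-y0)*s+s//2),(0,255,0),1); cv2.putText(t,str(y),(9,(y-y0)*s+s//2+3),0,.33,(0,255,0),1)
    return t
def cal(n):
    c=bot.calibration(n); f=240/np.tan(np.radians(c["vfov"]/2)); return f,c["cx"],c["cy"],np.array(c["camera_from_world"])
def proj(n,p):
    f,cx,cy,M=cal(n); q=np.atleast_2d(p)@M[:3,:3].T+M[:3,3]; return q[:,:2]/q[:,2:]*f+[cx,cy]
def back(n,uv,z):
    f,cx,cy,M=cal(n); R,t=M[:3,:3],M[:3,3]; uv=np.atleast_2d(uv)
    d=np.c_[(uv-[cx,cy])/f,np.ones(len(uv))]@R; o=-R.T@t
    return o+d*((z-o[2])/d[:,2:])
E
python3 - <<'E'
from h import *
T=cv2.imread("pics/top0.png");S=cv2.imread("pics/scene0.png")
a=tile(T,350,135,95,110,5); b=np.vstack([tile(T,275,250,60,55,5),tile(T,345,245,60,55,5)])
cv2.imwrite("pics/c1.png",np.hstack([a,b]))
a=tile(T,163,163,72,75,6); b=tile(S,278,258,90,75,4)
c=np.zeros((600,800,3),np.uint8); c[:450,:432]=a; c[:300,440:800]=b; b=tile(S,375,190,60,60,5)[:,:300]; c[300:600,440:740]=b
cv2.imwrite("pics/c2.png",c)
E
```

```text
(no output)
```

View pics/c1.png

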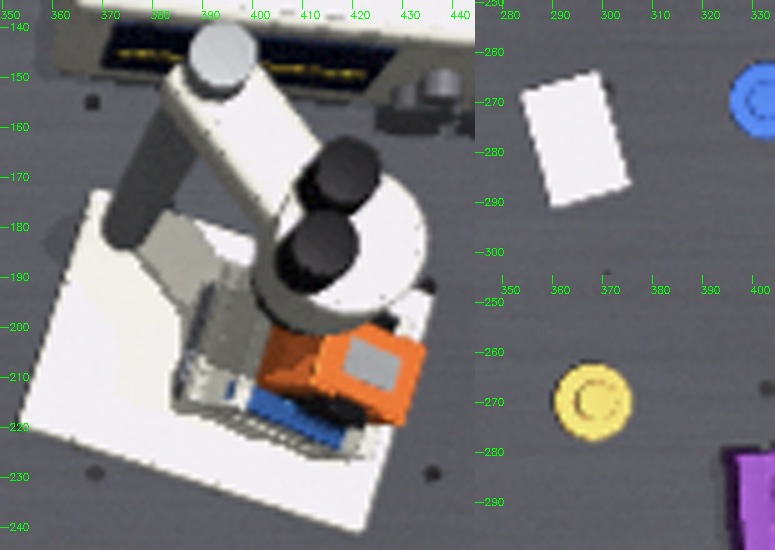

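View pics/c2.png

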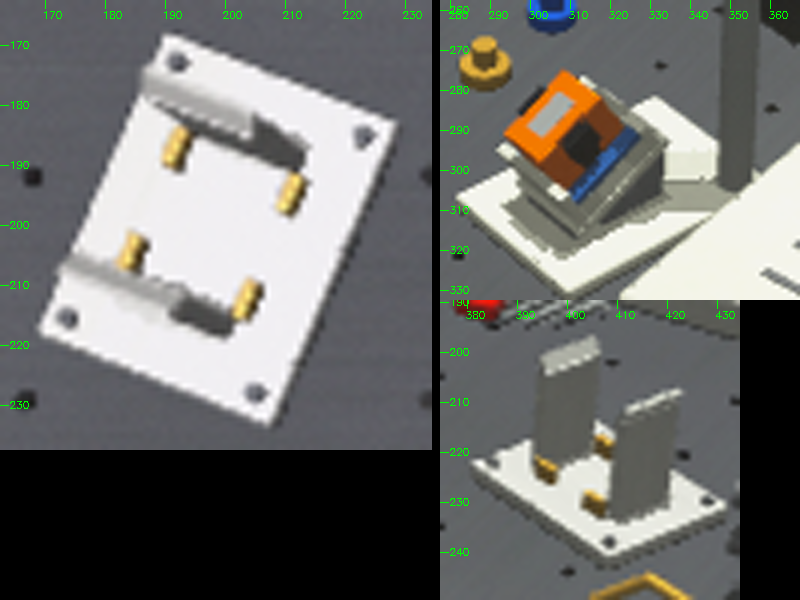

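```bash
cat >> h.py <<'E'
from scipy.optimize import least_squares
def fitrect(n,uv,loc,x0,zfix=None):
    # loc: corner points in local frame; params x,y,yaw,z
    loc=np.array(loc,float);uv=np.array(uv)-.4
    def P(p):
        c,s=np.cos(p[2]),np.sin(p[2]); z=zfix if zfix is not None else p[3]
        return np.c_[p[0]+c*loc[:,0]-s*loc[:,1],p[1]+s*loc[:,0]+c*loc[:,1],loc[:,2]+z if loc.shape[1]>2 else np.full(len(loc),z)]
    r=least_squares(lambda p:(proj(n,P(p))-uv).ravel(),x0)
    return r.x,np.sqrt((r.fun**2).mean())
E
python3 - <<'E'
from h import *
d=[(368.9,172.5),(353.5,218.9),(421.9,240.7),(436.3,192.5)]
L=[(.105,-.06),(.105,.06),(-.065,.06),(-.065,-.06)]
for z in(0.004,.008,.012,.016,): print("dock",z,*fitrect("top",d,L,[.5,-.1,1.5],z))
n=[(190,168.3),(228.7,183),(207.8,233.3),(169.2,217.5)]
L=[(.065,.05),(.065,-.05),(-.065,-.05),(-.065,.05)]
print("nest",*fitrect("top",n,L,[.5,.2,0],.012))
s=[(284.4,268.4),(300,264.4),(306,286.8),(290.4,291.4)]
L=[(.028,.019),(.028,-.019),(-.028,-.019),(-.028,.019)]
print("spacer",*fitrect("top",s,L,[.4,.1,0],.016))
print("disc",back("top",[(368.2,270)],.012),back("top",[(369.2,269.6)],.028))
# scene check
print(back("scene",[(284.5,273)],.012), back("scene",[(284.5,267.5)],.028))
E
```

```text
dock 0.004 [ 0.61162916 -0.23975415  1.2635417 ] 0.38545548054623824
dock 0.008 [ 0.61101175 -0.23908234  1.2635488 ] 0.46188261318254936
dock 0.012 [ 0.61039438 -0.23841053  1.26355594] 0.5541425759623168
dock 0.016 [ 0.60977706 -0.23773871  1.26356314] 0.6560949876154087
nest [ 0.63007714  0.24489397 -0.37433135] 0.35872828798317963
spacer [0.44769369 0.01568666 0.26557344] 0.27337889313235336
disc [[ 0.46471334 -0.15536669  0.012     ]] [[ 0.46547499 -0.15597874  0.028     ]]
[[ 0.45549472 -0.16164321  0.012     ]] [[ 0.4535299  -0.15813498  0.028     ]]
```

```bash
cat >> h.py <<'E'
DOCK=[.6113,-.2394,1.2635]
def frames(d=DOCK):
    c,s=np.cos(d[2]),np.sin(d[2]); D=np.array([[c,-s,0],[s,c,0],[0,0,1]])
    C=D@np.array([[np.cos(np.pi/6),0,-.5],[0,1,0],[.5,0,np.cos(np.pi/6)]]) # cols carrier x,y,z
    return D,C,np.array([d[0],d[1],.045])
E
python3 - <<'E'
from h import *
D,C,o=frames()
box=np.array([(x,y,z) for z in(.0,.06) for x,y in((.028,.019),(.028,-.019),(-.028,-.019),(-.028,.019))])
w=o+box@C.T
out=[]
for n,(x0,y0,ww,hh,s) in {"top":(375,175,65,65,6),"scene":(285,260,65,65,6)}.items():
    im=cv2.imread(f"pics/{n}0.png"); t=tile(im,x0,y0,ww,hh,s); uv=(proj(n,w)-[x0,y0]+.5)*s
    print(n,np.round(proj(n,w[4:]),1).tolist())
    cv2.polylines(t,[np.int32(uv[4:])],True,(255,0,255),1)
    for i in range(4): cv2.line(t,tuple(map(int,uv[i])),tuple(map(int,uv[i+4])),(255,255,0),1)
    out.append(t)
cv2.imwrite("pics/o1.png",np.hstack(out))
E
```

```text
top [[411.8, 210.0], [416.9, 193.3], [435.3, 202.2], [430.4, 218.5]]
scene [[309.2, 274.6], [318.7, 281.8], [303.4, 298.5], [294.0, 291.0]]
```

View pics/o1.png

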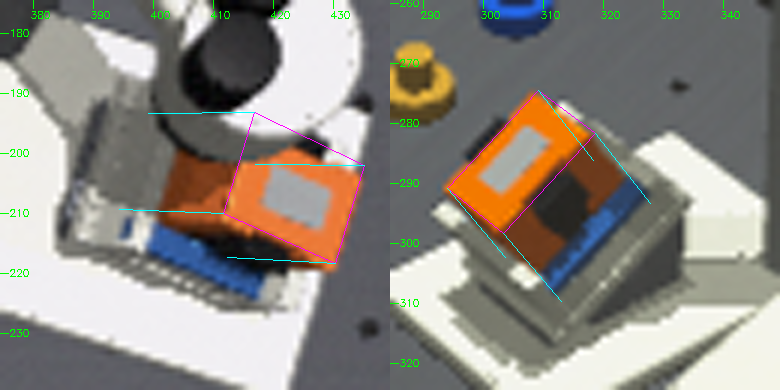

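```bash
cat >> h.py <<'E'
from scipy.spatial.transform import Rotation as Ro
DOCK[:]=[.6095,-.2394,1.2635]
NEST=[.6301,.2449,-.3743]; SP=[.4477,.0157,.2656]; DISC=[.4650,-.1556]
def pose(o=None):
    o=o or bot.get_obs(); return Ro.from_euler('xyz',o["tcp_rot"],degrees=True).as_matrix(),np.array(o["ee_pos"])
def down(yaw): # tool pointing down, tool x at yaw
    c,s=np.cos(yaw),np.sin(yaw); return np.array([[c,s,0],[s,-c,0],[0,0,-1.]])
def plan(R1,p1,R0=None,p0=None,mm=45,rad=.13):
    if R0 is None: R0,p0=pose()
    w=Ro.from_matrix(R0.T@R1).as_rotvec(); d=R0.T@(p1-p0)*1000
    n=int(np.ceil(max(np.abs(w).max()/rad,np.linalg.norm(w)/.16,np.linalg.norm(d)/mm,1)))
    # equal rows (screw)
    from scipy.linalg import logm,expm
    T=np.eye(4);T[:3,:3]=R0.T@R1;T[:3,3]=d
    E=expm(np.real(logm(T))/n)
    print(n,"x travel",np.round(E[:3,3],1).tolist(),"twist",np.round(Ro.from_matrix(E[:3,:3]).as_rotvec(),4).tolist(),"| total",np.round(d,1).tolist(),np.round(w,3).tolist())
E
python3 - <<'E'
from h import *
# refine dock from visible top-face corners in both views
obs={"top":[(0,(412,211)),(2,(435.3,203)),(3,(430.3,219.3))],"scene":[(0,(308.5,274.8)),(2,(302.6,298.7)),(3,(293.5,291))]}
top=np.array([(.028,.019,.06),(.028,-.019,.06),(-.028,-.019,.06),(-.028,.019,.06)])
def f(d):
    D,C,o=frames([*d,1.2635]); w=o+top@C.T
    return np.concatenate([proj(n,w[i])[0]-uv for n,l in obs.items() for i,uv in l])
r=least_squares(f,[.61,-.24]); print(r.x,np.abs(r.fun).max())
D,C,o=frames(); R=np.c_[C[:,0],-C[:,1],-C[:,2]]
print("zc",C[:,2])
plan(R,o+C[:,2]*.20)
E
```

```text
[ 0.60957295 -0.23975464] 0.396683336547369
zc [-0.15124136 -0.47657743  0.8660254 ]
10 x travel [41.6, 14.3, 10.7] twist [0.0239, 0.0485, -0.0896] | total [431.5, -38.6, 12.5] [0.239, 0.485, -0.896]
```

```bash
python3 -m crank '[{"gripper":85,"travel":[41.5,14,8],"twist":[0.024,0.0485,-0.09]},{"gripper":85,"travel":[41.5,14,8],"twist":[0.024,0.0485,-0.09]},{"gripper":85,"travel":[41.5,14,8],"twist":[0.024,0.0485,-0.09]},{"gripper":85,"travel":[41.5,14,8],"twist":[0.024,0.0485,-0.09]},{"gripper":85,"travel":[41.5,14,8],"twist":[0.024,0.0485,-0.09]},{"gripper":85,"travel":[41.5,14,8],"twist":[0.024,0.0485,-0.09]},{"gripper":85,"travel":[41.5,14,8],"twist":[0.024,0.0485,-0.09]},{"gripper":85,"travel":[41.5,14,8],"twist":[0.024,0.0485,-0.09]},{"gripper":85,"travel":[41.5,14,8],"twist":[0.024,0.0485,-0.09]},{"gripper":85,"travel":[41.5,14,8],"twist":[0.024,0.0485,-0.09]},{"gripper":85,"travel":[0,0,0],"twist":[0,0,0]},{"gripper":85,"travel":[0,0,0],"twist":[0,0,0]}]' 22
python3 - <<'E'
from h import *
print(np.round(bot.get_obs()["q"],1))
D,C,o=frames(); R=np.c_[C[:,0],-C[:,1],-C[:,2]]
plan(R,o+C[:,2]*.12)
E
```

```text
time: 1.6
ee_pos: [0.5727, -0.3389, 0.2436]
tcp_rot: [-180.0, -29.9, 72.6]
wrist_force: [-0.1, -0.8, -0.1]
opening: 0.0848
grasp_force: 0.0
[-41.8  35.   45.1 113.5  27.   62.4]
3 x travel [-2.5, 1.7, 35.0] twist [-0.0007, 0.0005, 0.0008] | total [-7.4, 5.1, 105.0] [-0.002, 0.002, 0.003]
```

```bash
python3 -m crank '[{"gripper":85,"travel":[-2.5,1.7,35],"twist":[0,0,0]},{"gripper":85,"travel":[-2.5,1.7,35],"twist":[0,0,0]},{"gripper":85,"travel":[-2.5,1.7,35],"twist":[-0.002,0.002,0.003]},{"gripper":85,"travel":[0,0,0],"twist":[0,0,0]},{"gripper":85,"travel":[0,0,0],"twist":[0,0,0]}]'
python3 - <<'E'
from h import *
D,C,o=frames(); R=np.c_[C[:,0],-C[:,1],-C[:,2]]
plan(R,o+C[:,2]*.028); print(np.round(bot.get_obs()["q"],1))
out=[]
for n,(x0,y0,w,h) in {"top":(370,150,100,100),"scene":(260,210,100,100)}.items():
    im=bot.camera(n)[:,:,::-1].copy(); cv2.imwrite(f"pics/{n}1.png",im); out.append(tile(im,x0,y0,w,h,4))
cv2.imwrite("pics/o2.png",np.hstack(out))
E
```

```text
time: 2.22
ee_pos: [0.5912, -0.2974, 0.1512]
tcp_rot: [179.9, -30.0, 72.4]
wrist_force: [0.4, -1.0, 0.1]
opening: 0.0848
grasp_force: 0.0
3 x travel [-0.1, -0.1, 31.5] twist [0.0008, -0.0001, 0.0001] | total [-0.4, -0.3, 94.4] [0.002, -0.0, 0.0]
[-38.4  29.5  27.   99.   27.9  66.4]
```

View pics/o2.png

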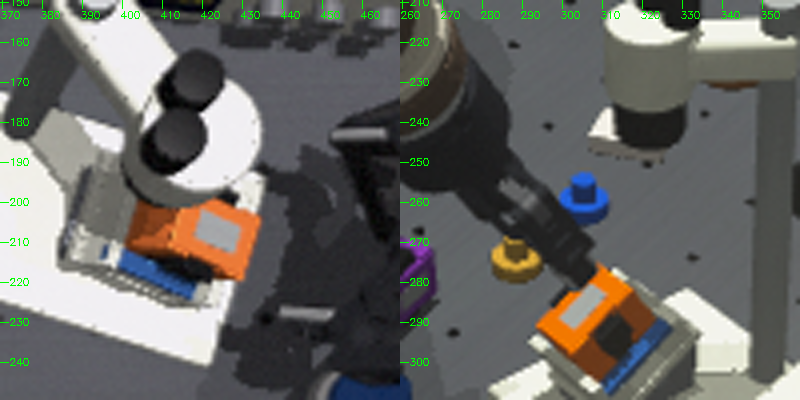

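```bash
python3 -m crank '[{"gripper":85,"travel":[0,0,25],"twist":[0,0,0]},{"gripper":85,"travel":[0,0,25],"twist":[0,0,0]},{"gripper":85,"travel":[0,0,20],"twist":[0,0,0]},{"gripper":85,"travel":[0,0,15],"twist":[0,0,0]},{"gripper":85,"travel":[-0.4,-0.3,9],"twist":[0,0,0]},{"gripper":85,"travel":[0,0,0],"twist":[0,0,0]},{"gripper":38,"travel":[0,0,0],"twist":[0,0,0]},{"gripper":38,"travel":[0,0,0],"twist":[0,0,0]},{"gripper":38,"travel":[0,0,0],"twist":[0,0,0]},{"gripper":38,"travel":[0,0,0],"twist":[0,0,0]},{"gripper":38,"travel":[0,0,0],"twist":[0,0,0]},{"gripper":38,"travel":[0,0,0],"twist":[0,0,0]}]' 25
python3 - <<'E'
from h import *
D,C,o=frames(); R=np.c_[C[:,0],-C[:,1],-C[:,2]]
b=bot.get_obs();print(b["torque"])
plan(R,o+C[:,2]*.028)
E
```

```text
time: 3.82
ee_pos: [0.605, -0.2525, 0.0694]
tcp_rot: [179.9, -30.0, 72.4]
wrist_force: [-7.3, -2.0, 8.2]
opening: 0.0383
grasp_force: 18.3
[-0.02596734  1.23456027  0.55634935]
1 x travel [-0.2, 0.4, 0.1] twist [0.0013, -0.0001, -0.0002] | total [-0.2, 0.4, 0.1] [0.001, -0.0, -0.0]
```

```bash
python3 -m crank '[{"gripper":30,"travel":[0,0,0],"twist":[0,0,0]},{"gripper":30,"travel":[0,0,0],"twist":[0,0,0]},{"gripper":30,"travel":[0,0,0],"twist":[0,0,0]}]' 25
python3 - <<'E'
from h import *
out=[]
for n,(x0,y0,w,h) in {"top":(370,150,100,100),"scene":(260,210,100,100)}.items():
    im=bot.camera(n)[:,:,::-1].copy(); cv2.imwrite(f"pics/{n}2.png",im); out.append(tile(im,x0,y0,w,h,4))
cv2.imwrite("pics/o3.png",np.hstack(out))
E
```

```text
time: 4.2
ee_pos: [0.605, -0.2525, 0.0696]
tcp_rot: [179.9, -30.0, 72.4]
wrist_force: [-8.2, -2.9, 9.4]
opening: 0.0375
grasp_force: 24.4
```

View pics/o3.png

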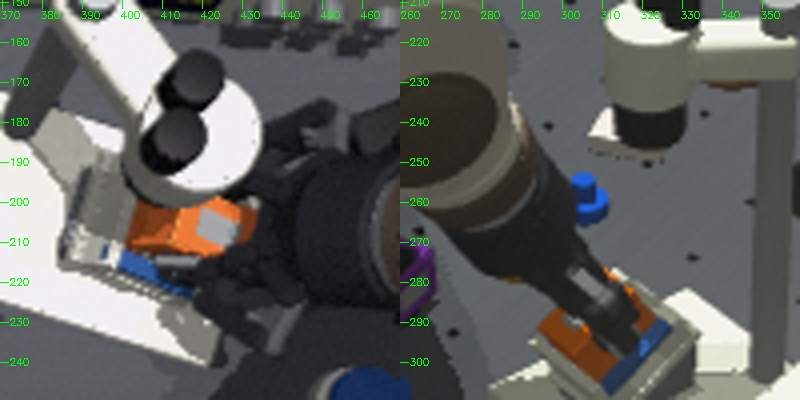

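```bash
python3 -m crank '[{"gripper":25,"travel":[0,-0.5,0],"twist":[0,0,0]},{"gripper":25,"travel":[0,0,-2],"twist":[0,0,0]},{"gripper":25,"travel":[0,0,-3],"twist":[0,0,0]},{"gripper":25,"travel":[0,0,-3],"twist":[0,0,0]},{"gripper":25,"travel":[0,0,0],"twist":[0,0,0]}]' 35
```

```text
time: 4.92
ee_pos: [0.6039, -0.2555, 0.075]
tcp_rot: [179.9, -30.0, 72.4]
wrist_force: [-0.5, 0.1, -2.1]
opening: 0.037
grasp_force: 35.7
```

```bash
python3 -m crank '[{"gripper":25,"travel":[0,0,-8],"twist":[0,0,0]},{"gripper":25,"travel":[0,0,-10],"twist":[0,0,0]},{"gripper":25,"travel":[0,0,-12],"twist":[0,0,0]},{"gripper":25,"travel":[0,0,-15],"twist":[0,0,0]},{"gripper":25,"travel":[0,0,-20],"twist":[0,0,0]},{"gripper":25,"travel":[0,0,-25],"twist":[0,0,0]},{"gripper":25,"travel":[0,0,-25],"twist":[0,0,0]},{"gripper":25,"travel":[0,0,-20],"twist":[0,0,0]},{"gripper":25,"travel":[0,0,0],"twist":[0,0,0]}]' 35
python3 - <<'E'
from h import *
out=[]
for n,(x0,y0,w,h) in {"top":(370,150,130,100),"scene":(200,170,130,130)}.items():
    im=bot.camera(n)[:,:,::-1].copy(); cv2.imwrite(f"pics/{n}3.png",im); out.append(tile(im,x0,y0,w,100 if n=="top" else 100,3))
cv2.imwrite("pics/o4.png",np.hstack(out))
print(np.round(bot.get_obs()["q"],1))
# via: pull back towards robot, upright, then nest. 
Rn=down(NEST[2]+np.pi); 
for y in (NEST[2],NEST[2]+np.pi):
    R=down(y); print(R[:,1]); plan(R,np.array([.45,-.15,.30]))
E
```

```text
time: 6.05
ee_pos: [0.5834, -0.3211, 0.1936]
tcp_rot: [179.8, -30.0, 72.5]
wrist_force: [0.3, -0.3, -3.7]
opening: 0.0367
grasp_force: 35.7
[-40.2  31.8  34.7 105.4  27.6  64.3]
[-0.36562108 -0.93076378  0.        ]
13 x travel [-0.8, -19.6, -7.5] twist [-0.0329, -0.0309, 0.1228] | total [159.8, -178.4, -33.1] [-0.428, -0.401, 1.597]
[0.36562108 0.93076378 0.        ]
12 x travel [21.1, -4.2, -3.7] twist [0.0329, -0.035, -0.1222] | total [159.8, -178.4, -33.1] [0.394, -0.42, -1.466]
```

View pics/o4.png

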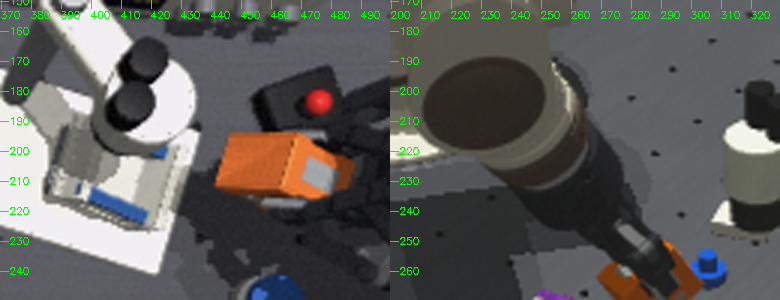

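```bash
python3 - <<'E'
from h import *
R0,p0=pose(); p1=np.array([.42,-.29,.26]); plan(R0,p1)
R=down(NEST[2]+np.pi); p2=np.array([.46,-.03,.26]); plan(R,p2,R0,p1)
p3=np.array([NEST[0],NEST[1],.16]); plan(R,p3+[0,0,.06],R,p2)
E
```

```text
4 x travel [4.1, -41.2, -17.5] twist [0.0, 0.0, -0.0] | total [16.4, -164.7, -69.9] [0.0, 0.0, 0.0]
12 x travel [19.9, 12.2, 6.7] twist [0.0329, -0.035, -0.1222] | total [225.0, -40.5, 130.1] [0.394, -0.42, -1.466]
8 x travel [-7.2, 39.8, 5.0] twist [0.0, 0.0, 0.0] | total [-57.8, 318.1, 40.0] [0.0, 0.0, 0.0]
```

```bash
python3 - <<'E'
from h import *
R0,p0=pose(); p1=np.array([.38,-.28,.26]); plan(R0,p1)
R=down(NEST[2]+np.pi); p2=np.array([.42,-.03,.27]); plan(R,p2,R0,p1)
E
```

```text
5 x travel [2.8, -41.2, -14.2] twist [0.0, 0.0, -0.0] | total [14.2, -205.8, -71.2] [0.0, 0.0, 0.0]
12 x travel [19.3, 12.0, 5.6] twist [0.0329, -0.035, -0.1222] | total [221.7, -37.5, 116.7] [0.394, -0.42, -1.466]
```

```bash
python3 -m crank '[{"gripper":25,"travel":[3,-20,-14],"twist":[0,0,0]},{"gripper":25,"travel":[3,-41,-14],"twist":[0,0,0]},{"gripper":25,"travel":[3,-41,-14],"twist":[0,0,0]},{"gripper":25,"travel":[3,-41,-14],"twist":[0,0,0]},{"gripper":25,"travel":[2,-41,-14],"twist":[0,0,0]},{"gripper":25,"travel":[0,-20,0],"twist":[0,0,0]},{"gripper":25,"travel":[0,0,0],"twist":[0,0,0]}]' 
python3 -m crank '[{"gripper":25,"travel":[19.3,12,5.5],"twist":[0.033,-0.035,-0.122]},{"gripper":25,"travel":[19.3,12,5.5],"twist":[0.033,-0.035,-0.122]},{"gripper":25,"travel":[19.3,12,5.5],"twist":[0.033,-0.035,-0.122]},{"gripper":25,"travel":[19.3,12,5.5],"twist":[0.033,-0.035,-0.122]},{"gripper":25,"travel":[19.3,12,5.5],"twist":[0.033,-0.035,-0.122]},{"gripper":25,"travel":[19.3,12,5.5],"twist":[0.033,-0.035,-0.122]},{"gripper":25,"travel":[19.3,12,5.5],"twist":[0.033,-0.035,-0.122]},{"gripper":25,"travel":[19.3,12,5.5],"twist":[0.033,-0.035,-0.122]},{"gripper":25,"travel":[19.3,12,5.5],"twist":[0.033,-0.035,-0.122]},{"gripper":25,"travel":[19.3,12,5.5],"twist":[0.033,-0.035,-0.122]},{"gripper":25,"travel":[19.3,12,5.5],"twist":[0.033,-0.035,-0.122]},{"gripper":25,"travel":[19.3,12,5.5],"twist":[0.033,-0.035,-0.122]}]' 
python3 - <<'E'
from h import *
print(np.round(bot.get_obs()["q"],1))
R=down(NEST[2]+np.pi); p3=np.array([NEST[0],NEST[1],.18]); plan(R,p3)
E
```

```text
time: 7.02
ee_pos: [0.3811, -0.2795, 0.2592]
tcp_rot: [179.9, -30.0, 72.4]
wrist_force: [-0.6, -0.2, -3.2]
opening: 0.037
grasp_force: 36.1
time: 8.52
ee_pos: [0.4225, -0.0286, 0.2698]
tcp_rot: [-179.9, -0.1, 158.8]
wrist_force: [0.2, 0.2, -3.6]
opening: 0.0371
grasp_force: 35.9
[-3.800e+00 -1.100e+01 -9.000e-01  1.002e+02 -1.000e-01  1.740e+01]
8 x travel [-11.8, 41.3, 11.2] twist [-0.0002, -0.0002, 0.0005] | total [-94.6, 330.3, 89.1] [-0.002, -0.002, 0.004]
```

```bash
python3 -m crank '[{"gripper":25,"travel":[-6,20,5],"twist":[0,0,0]},{"gripper":25,"travel":[-12,41,11],"twist":[0,0,0]},{"gripper":25,"travel":[-12,41,11],"twist":[0,0,0]},{"gripper":25,"travel":[-12,41,11],"twist":[0,0,0.004]},{"gripper":25,"travel":[-12,41,11],"twist":[0,0,0]},{"gripper":25,"travel":[-12,41,11],"twist":[0,0,0]},{"gripper":25,"travel":[-12,41,11],"twist":[0,0,0]},{"gripper":25,"travel":[-12,41,11],"twist":[0,0,0]},{"gripper":25,"travel":[-5,23,6],"twist":[0,0,0]},{"gripper":25,"travel":[0,0,0],"twist":[0,0,0]},{"gripper":25,"travel":[0,0,0],"twist":[0,0,0]}]' 
python3 - <<'E'
from h import *
R=down(NEST[2]+np.pi); p3=np.array([NEST[0],NEST[1],.18]); plan(R,p3)
R0,p0=pose(); Z=-R0[:,2]
box=np.array([(x,y,z-.028) for z in(0,.06) for x,y in((.028,.019),(.028,-.019),(-.028,-.019),(-.028,.019))])
w=p0+box@np.c_[R0[:,0],-R0[:,1],-R0[:,2]].T
c,s=np.cos(NEST[2]),np.sin(NEST[2])
Q=lambda a:np.array([(NEST[0]+c*x-s*y,NEST[1]+s*x+c*y,z) for x,y,z in a])
out=[]
for n,(x0,y0,ww,hh,k) in {"top":(160,150,80,100,5),"scene":(370,150,80,100,5)}.items():
    im=bot.camera(n)[:,:,::-1].copy(); cv2.imwrite(f"pics/{n}4.png",im); t=tile(im,x0,y0,ww,hh,k)
    P=lambda v:np.int32((proj(n,v)-[x0,y0]+.5)*k)
    cv2.polylines(t,[P(w[:4])],True,(255,0,255),1);cv2.polylines(t,[P(w[4:])],True,(255,0,255),1)
    cv2.polylines(t,[P(Q([(.065,.05,.012),(.065,-.05,.012),(-.065,-.05,.012),(-.065,.05,.012)]))],True,(255,255,0),1)
    for g in(1,-1): cv2.polylines(t,[P(Q([(g*.0305,.022,.012),(g*.0305,-.022,.012),(g*.0305,-.022,.083),(g*.0305,.022,.083)]))],True,(0,255,0),1)
    out.append(t)
cv2.imwrite("pics/o5.png",np.hstack(out))
E
```

```text
time: 9.9
ee_pos: [0.6317, 0.2418, 0.1814]
tcp_rot: [-179.9, -0.2, 158.3]
wrist_force: [-0.4, -1.0, -2.1]
opening: 0.0367
grasp_force: 36.1
1 x travel [2.6, 2.3, 1.4] twist [-0.0018, -0.0028, -0.0048] | total [2.6, 2.3, 1.4] [-0.002, -0.003, -0.005]
```

View pics/o5.png

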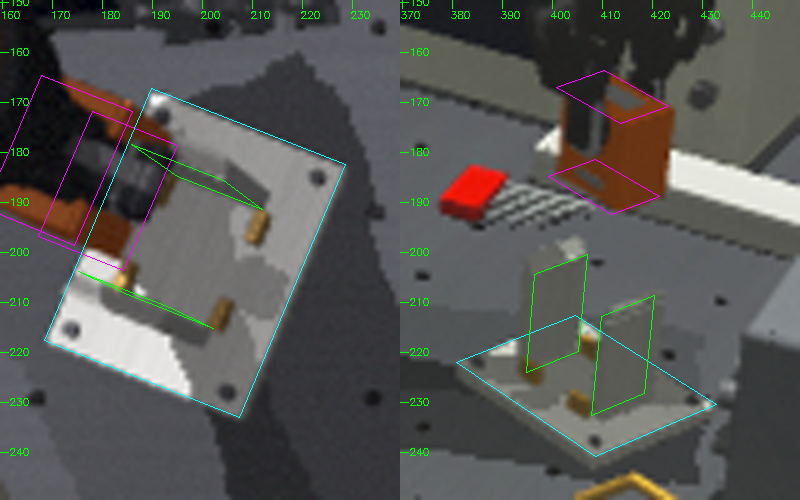

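```bash
cat >> h.py <<'E'
from scipy.optimize import minimize
CORN=np.array([(x,y,z) for z in(-.03,.03) for x in(.028,-.028) for y in (.019,-.019)])
def fitcarrier(ims,Rt,pt,x0=(0,0,0,0,0,0),k=4,free=(0,1,2,4,5)):
    """carrier centre offset (m, tool axes) & rotation vec (tool axes) rel. to nominal (centre 2 mm behind TCP)"""
    data=[]
    for n,im in ims.items():
        c0=proj(n,pt)[0].astype(int); a=np.maximum(c0-60,0); b=np.minimum(c0+60,[640,480])
        t=im[a[1]:b[1],a[0]:b[0]].astype(float)
        B,G,R=t[...,0],t[...,1],t[...,2]
        org=((R>1.7*G)&(R>2.2*B)&(R>60)&(G>20)); lab=cv2.connectedComponentsWithStats(org.astype(np.uint8))
        bad=(~org)&(t.max(2)>65)
        up=lambda m:cv2.GaussianBlur(cv2.resize(m.astype(np.float32),None,fx=k,fy=k,interpolation=cv2.INTER_LINEAR),(0,0),2)
        data.append((n,a,up(org),up(bad)))
    sc=np.array([.005,.005,.005,.1,.1,.1]); free=list(free)
    def cost(v):
        p=np.array(x0,float); p[free]=np.array(v)*sc[free]
        Rc=Rt@Ro.from_rotvec(p[3:]).as_matrix(); w=pt+Rt@(p[:3]+[0,0,-.002])+CORN@Rc.T; e=0
        for n,a,org,bad in data:
            h=cv2.convexHull(np.float32((proj(n,w)-a+.5)*k)); m=np.zeros(org.shape,np.uint8)
            cv2.fillConvexPoly(m,np.int32(np.round(h*16)),255,cv2.LINE_AA,4); m=m/255.
            e+=(org*(1-m)).sum()+(bad*m).sum()
        return e/k/k
    best=None
    for s in(0,1,-1):
        v0=np.zeros(len(free)); v0[0]=s*1.2
        r=minimize(cost,v0,method="Powell",options=dict(xtol=1e-2,ftol=1e-4))
        if best is None or r.fun<best.fun: best=r
    p=np.array(x0,float);p[free]=best.x*sc[free]
    return np.round(p*1000,1),best.fun,[round(float(d[2].sum()/k/k)) for d in data]
E
python3 - <<'E'
from h import *
R0,p0=pose()
I={n:cv2.imread(f"pics/{n}4.png") for n in("top","scene")}
for f in((0,),(0,2),(0,1,2,4),(0,1,2,3,4,5)): print(f,fitcarrier(I,R0,p0,free=f))
for n in I: print(n,fitcarrier({n:I[n]},R0,p0,free=(0,2)))
E
```

```text
(0,) (array([-3.1,  0. ,  0. ,  0. ,  0. ,  0. ]), np.float64(360.23804782209305), [291, 388])
(0, 2) (array([-3.2,  0. , -5.2,  0. ,  0. ,  0. ]), np.float64(338.4715953627471), [291, 388])
(0, 1, 2, 4) (array([ -2.9,   4.5,  -2.5,   0. , -29.6,   0. ]), np.float64(312.9584373676231), [291, 388])Traceback (most recent call last):
  File "<stdin>", line 4, in <module>
  File "h.py", line 73, in fitcarrier
    r=minimize(cost,v0,method="Powell",options=dict(xtol=1e-2,ftol=1e-4))
    res = _minimize_powell(fun, x0, args, callback, bounds, **options)
    fval, x, direc1 = _linesearch_powell(func, x, direc1,
                      ~~~~~~~~~~~~~~~~~~^^^^^^^^^^^^^^^^^
                                         tol=xtol * 100,
                                         ^^^^^^^^^^^^^^^
                                         lower_bound=lower_bound,
                                         ^^^^^^^^^^^^^^^^^^^^^^^^
                                         upper_bound=upper_bound,
                                         ^^^^^^^^^^^^^^^^^^^^^^^^
                                         fval=fval)

[... 243 characters left out ...]
optimize()
    ~~~~~~~~~~~~~~^^
    fu = func(*((u,) + self.args))      # calculate new output value
    return func(p + alpha*xi)
    fx = function(np.copy(x), *(wrapper_args + args))
  File "h.py", line 66, in cost
    h=cv2.convexHull(np.float32((proj(n,w)-a+.5)*k)); m=np.zeros(org.shape,np.uint8)
                                 ~~~~^^^^^
  File "h.py", line 13, in proj
    f,cx,cy,M=cal(n); q=np.atleast_2d(p)@M[:3,:3].T+M[:3,3]; return q[:,:2]/q[:,2:]*f+[cx,cy]
              ~~~^^^
  File "h.py", line 11, in cal
    c=bot.calibration(n); f=240/np.tan(np.radians(c["vfov"]/2)); return f,c["cx"],c["cy"],np.array(c["camera_from_world"])
ValueError: time passes only in moves, steps and waits
```

```bash
sed -i 's/^def cal(n):/import functools\n@functools.lru_cache\ndef cal(n):/; s/&(G>20)); lab=.*/\&(G>1.4*B)).astype(np.uint8); nl,lb,st,ce=cv2.connectedComponentsWithStats(org); org=np.isin(lb,[i for i in range(1,nl) if st[i,4]>8 and np.linalg.norm(ce[i]+a-c0)<30])/' h.py
python3 - <<'E'
from h import *
R0,p0=pose()
I={n:cv2.imread(f"pics/{n}4.png") for n in("top","scene")}
for f in((0,),(0,2),(0,1,2,4),(0,1,2,3,4,5)): print(f,fitcarrier(I,R0,p0,free=f))
for n in I: print(n,fitcarrier({n:I[n]},R0,p0,free=(0,2)))
out=[]
for n in I:
    c=proj(n,p0)[0].astype(int); print(n,c)
E
```

```text
(0,) (array([-3.2,  0. ,  0. ,  0. ,  0. ,  0. ]), np.float64(318.98266318356656), [290, 347])
(0, 2) (array([-3.1,  0. , -4.9,  0. ,  0. ,  0. ]), np.float64(297.43680748798306), [290, 347])
(0, 1, 2, 4) (array([ -2.9,   4.5,  -2.2,   0. , -29. ,   0. ]), np.float64(271.5633064978091), [290, 347])
(0, 1, 2, 3, 4, 5) (array([ -3.2,   2.3,  -3. , -72.6, -31.4,  70.9]), np.float64(263.32889717555014), [290, 347])
top (array([ -2.5,   0. , -15.2,   0. ,   0. ,   0. ]), np.float64(108.03374590004142), [290])
scene (array([-5.4,  0. , -4.8,  0. ,  0. ,  0. ]), np.float64(175.39955491230145), [347])
top [176 184]
scene [411 178]
```

```bash
python3 - <<'E'
from h import *
R0,p0=pose(); Rc=R0; w=p0+R0@np.array([0,0,-.002])+CORN@Rc.T
for n,(x0,x1,y0,y1) in {"top":(150,202,160,210),"scene":(390,435,155,200)}.items():
    im=cv2.imread(f"pics/{n}4.png").astype(int); print(n,np.round(proj(n,w),1).tolist())
    print("    "+"".join(str(x//10%10) if x%10==0 else " " for x in range(x0,x1)))
    for y in range(y0,y1):
        s=""
        for x in range(x0,x1):
            B,G,R=im[y,x]; s+= "O" if R>1.7*G and R>55 else "o" if R>1.4*G and R>45 else "#" if max(R,G,B)<55 else "+" if max(R,G,B)>130 else "."
        print(y,s)
E
```

```text
top [[156.3, 191.1], [174.6, 198.4], [168.0, 164.4], [186.2, 171.6], [167.2, 196.7], [184.3, 203.5], [178.1, 171.6], [195.1, 178.4]]
    5         6         7         8         9         0 
160 .......##############...............................
161 ......################..............................
162 .....#################..............................
163 .....#################..............................
164 .....#################..............................
165 .....#################Oo............................
166 .....#################oOOOo.........................
167 ....###################OOOOOo.......................
168 ...#####################OOOOOOOo....................
169 ..######################OOOOOOOOOo......++++........
170 ..#######################OOOOOOOOOOO....+++++.......
171 .#########################OOOOOOOOOOO...++..+++.....
172 ############################oOOOOOOOOOo+....+++++++.
173 ##############################OOOOOOOOO...#..+++++++
174 ###############################OOOOOOOOOOo#.++++++++
175 ###############################oOOOOOOOOOO..++.++++
[... 3674 characters left out ...]

186 O+....#.......oOO....OOOOOOOOOOOO++++++++++++
187 O.++++..........oOo..OOOOOOOOOOOO.+++++++++++
188 +++...++++........OOOOOOOOOOOOOOO....++++++++
189 +...+++...++++.....oOOOOOOOOOOOo........+++++
190 ..+.+...+++...++++..oOOOOOOOOo..............+
191 .+....+++...+++...+...oOOOo..................
192 .....++...++.................................
193 ..++.........#...............................
194 ..........##.................................
195 .............................................
196 .............................................
197 .............................................
198 .............+++.............................
199 ............++++.............................
```

```bash
python3 - <<'E'
from h import *
R=down(NEST[2]+np.pi); plan(R,np.array([.6278,.2426,.112]))
E
```

```text
2 x travel [2.1, -0.1, 35.2] twist [-0.0004, -0.0008, -0.0028] | total [4.2, -0.1, 70.4] [-0.001, -0.002, -0.006]
```

```bash
python3 -m crank '[{"gripper":25,"travel":[4.2,0,0],"twist":[0,0,-0.004]},{"gripper":25,"travel":[0,0,20],"twist":[0,0,0]},{"gripper":25,"travel":[0,0,25],"twist":[0,0,0]},{"gripper":25,"travel":[0,0,15],"twist":[0,0,0]},{"gripper":25,"travel":[0,0,7],"twist":[0,0,0]},{"gripper":25,"travel":[0,0,0],"twist":[0,0,0]},{"gripper":25,"travel":[0,0,0],"twist":[0,0,0]}]' 
python3 - <<'E'
from h import *
R=down(NEST[2]+np.pi); plan(R,np.array([.6278,.2426,.112])); print(bot.get_obs()["torque"])
E
python3 -m crank '[{"gripper":25,"travel":[0,0,4],"twist":[0,0,0]},{"gripper":25,"travel":[0,0,4],"twist":[0,0,0]},{"gripper":25,"travel":[0,0,4],"twist":[0,0,0]},{"gripper":25,"travel":[0,0,4],"twist":[0,0,0]},{"gripper":25,"travel":[0,0,0],"twist":[0,0,0]}]' 
```

```text
time: 10.88
ee_pos: [0.6285, 0.2431, 0.1162]
tcp_rot: [-180.0, -0.0, 158.5]
wrist_force: [0.6, 0.6, -2.4]
opening: 0.037
grasp_force: 36.1
1 x travel [0.4, -0.7, 4.2] twist [-0.0001, -0.0006, -0.0014] | total [0.4, -0.7, 4.2] [-0.0, -0.001, -0.001]
[ 0.02077836 -0.02990782 -0.0132703 ]
time: 11.5
ee_pos: [0.6269, 0.2444, 0.1039]
tcp_rot: [179.8, -0.1, 158.5]
wrist_force: [-17.9, 2.2, 25.4]
opening: 0.037
grasp_force: 35.3
```

```bash
python3 -m crank '[{"gripper":25,"travel":[0,0,-6],"twist":[0,0,0]},{"gripper":25,"travel":[3,0,0],"twist":[0,0,0]},{"gripper":25,"travel":[0,0,0],"twist":[0,0,0]},{"gripper":25,"travel":[0,0,4],"twist":[0,0,0]},{"gripper":25,"travel":[0,0,4],"twist":[0,0,0]},{"gripper":25,"travel":[0,0,0],"twist":[0,0,0]}]' 
python3 - <<'E'
from h import *
print(bot.get_obs()["torque"])
E
```

```text
time: 12.25
ee_pos: [0.625, 0.2439, 0.0962]
tcp_rot: [-179.9, -0.1, 158.5]
wrist_force: [0.6, -1.1, -3.3]
opening: 0.0364
grasp_force: 35.5
[-0.01298116 -0.03836543 -0.01132434]
```

Free now; continue down.

```bash
python3 -m crank '[{"gripper":25,"travel":[0,0,5],"twist":[0,0,0]},{"gripper":25,"travel":[0,0,5],"twist":[0,0,0]},{"gripper":25,"travel":[0,0,5],"twist":[0,0,0]},{"gripper":25,"travel":[0,0,5],"twist":[0,0,0]},{"gripper":25,"travel":[0,0,0],"twist":[0,0,0]}]' 
python3 -c "
from h import *
print(bot.get_obs()['torque'])"
```

```text
time: 12.88
ee_pos: [0.625, 0.244, 0.0765]
tcp_rot: [-179.9, -0.1, 158.5]
wrist_force: [-0.5, -0.5, -2.8]
opening: 0.0361
grasp_force: 35.5
[ 0.02596971 -0.04386771  0.00294024]
```

```bash
python3 -m crank '[{"gripper":25,"travel":[0,0,8],"twist":[0,0,0]},{"gripper":25,"travel":[0,0,8],"twist":[0,0,0]},{"gripper":25,"travel":[0,0,4],"twist":[0,0,0]},{"gripper":25,"travel":[0,0,4],"twist":[0,0,0]},{"gripper":25,"travel":[0,0,4],"twist":[0,0,0]},{"gripper":25,"travel":[0,0,0],"twist":[0,0,0]}]' 
python3 -c "
from h import *
print(bot.get_obs()['torque'])"
```

```text
time: 13.62
ee_pos: [0.6259, 0.2439, 0.0492]
tcp_rot: [-180.0, -0.0, 158.5]
wrist_force: [6.7, -1.5, -3.1]
opening: 0.0364
grasp_force: 35.4
[-0.26907578 -1.07394792  0.00427878]
```

```bash
python3 -m crank '[{"gripper":25,"travel":[-0.8,0,2],"twist":[0,0,0]},{"gripper":25,"travel":[0,0,3],"twist":[0,0,0]},{"gripper":25,"travel":[0,0,2],"twist":[0,0,0]},{"gripper":25,"travel":[0,0,2],"twist":[0,0,0]},{"gripper":25,"travel":[0,0,0],"twist":[0,0,0]}]' 
python3 -c "
from h import *
print(bot.get_obs()['torque'])"
```

```text
time: 14.25
ee_pos: [0.6259, 0.2437, 0.0398]
tcp_rot: [-179.9, -0.1, 158.5]
wrist_force: [3.9, -0.5, -1.7]
opening: 0.0361
grasp_force: 35.7
[-0.07764965 -0.71741757 -0.03524144]
```

```bash
python3 -m crank '[{"gripper":25,"travel":[-0.4,0,1],"twist":[0,0,0]},{"gripper":25,"travel":[0,0,1],"twist":[0,0,0]},{"gripper":25,"travel":[0,0,1],"twist":[0,0,0]},{"gripper":25,"travel":[0,0,0],"twist":[0,0,0]}]' 
python3 -c "
from h import *
print(bot.get_obs()['torque'])"
```

```text
time: 14.75
ee_pos: [0.6265, 0.2436, 0.0391]
tcp_rot: [-180.0, -0.0, 158.5]
wrist_force: [-1.8, -3.7, 11.3]
opening: 0.0362
grasp_force: 38.8
[-0.60223518  0.55766387  0.04546595]
```

```bash
python3 -m crank '[{"gripper":25,"travel":[0,0,1],"twist":[0,0,0]},{"gripper":25,"travel":[0,0,0],"twist":[0,0,0]},{"gripper":45,"travel":[0,0,-1],"twist":[0,0,0]},{"gripper":60,"travel":[0,0,0],"twist":[0,0,0]},{"gripper":85,"travel":[0,0,0],"twist":[0,0,0]},{"gripper":85,"travel":[0,0,0],"twist":[0,0,0]},{"gripper":85,"travel":[0,0,0],"twist":[0,0,0]},{"gripper":85,"travel":[0,0,-15],"twist":[0,0,0]},{"gripper":85,"travel":[0,0,-40],"twist":[0,0,0]},{"gripper":85,"travel":[0,0,-40],"twist":[0,0,0]},{"gripper":85,"travel":[0,0,-40],"twist":[0,0,0]}]' 
python3 - <<'E'
from h import *
# spacer: tool y along spacer y (38 mm) ; spacer pose yaw .2656 ; grasp pt at z .010 => TCP .010-.019 <0 : use tip z 3mm
for y in(SP[2],SP[2]+np.pi,):
    R=down(y); print(y); plan(R,np.array([SP[0],SP[1],.12]))
E
```

```text
time: 16.12
ee_pos: [0.6265, 0.2436, 0.1748]
tcp_rot: [-180.0, -0.0, 158.5]
wrist_force: [0.4, 0.4, -0.1]
opening: 0.0853
grasp_force: 0.0
0.2656
20 x travel [-14.9, -11.9, 2.7] twist [-0.0001, -0.0, 0.125] | total [82.6, -277.6, 54.9] [-0.001, -0.0, 2.5]
3.407192653589793
7 x travel [22.5, -35.6, 7.8] twist [0.0, -0.0001, -0.0916] | total [82.6, -277.6, 54.9] [0.0, -0.001, -0.641]
```

```bash
python3 -m crank '[{"gripper":85,"travel":[10,-17,0],"twist":[0,0,-0.04]},{"gripper":65,"travel":[22.5,-35.5,5],"twist":[0,0,-0.0915]},{"gripper":65,"travel":[22.5,-35.5,8],"twist":[0,0,-0.0915]},{"gripper":65,"travel":[22.5,-35.5,8],"twist":[0,0,-0.0915]},{"gripper":65,"travel":[22.5,-35.5,8],"twist":[0,0,-0.0915]},{"gripper":65,"travel":[22.5,-35.5,8],"twist":[0,0,-0.0915]},{"gripper":65,"travel":[22.5,-35.5,8],"twist":[0,0,-0.0915]},{"gripper":65,"travel":[12,-18,4],"twist":[0,0,-0.05]},{"gripper":65,"travel":[0,0,0],"twist":[0,0,0]},{"gripper":65,"travel":[0,0,0],"twist":[0,0,0]}]' 
python3 - <<'E'
from h import *
plan(down(SP[2]+np.pi),np.array([SP[0]-.003,SP[1]-.0015,.03]))
for n in("top","scene"): cv2.imwrite(f"pics/{n}5.png",bot.camera(n)[:,:,::-1])
# carrier in nest check: orange top face in top view
im=cv2.imread("pics/top5.png").astype(int)
for y in range(170,222):
    s=""
    for x in range(160,230):
        B,G,R=im[y,x]; s+= "O" if R>1.7*G and R>55 else "o" if R>1.4*G and R>45 else "#" if max(R,G,B)<55 else "+" if max(R,G,B)>130 else "."
    print(y,s)
c,s=np.cos(NEST[2]),np.sin(NEST[2]); D=np.array([[c,-s,0],[s,c,0],[0,0,1]])
print(np.round(proj("top",[NEST[0],NEST[1],.042]+CORN[4:]@D.T),1).tolist())
E
```

```text
time: 17.38
ee_pos: [0.4484, 0.0168, 0.1245]
tcp_rot: [180.0, -0.0, -165.0]
wrist_force: [-0.7, -0.2, 0.5]
opening: 0.0652
grasp_force: 0.0
3 x travel [1.4, -0.5, 31.5] twist [0.0, -0.0002, -0.0011] | total [4.2, -1.5, 94.5] [0.0, -0.001, -0.003]
170 ..............................++++++..................................
171 .............................++++++++++...............................
172 .............................+++..++++++++............................
173 ............................+++...++++++++++..........................
174 ...........................+++++..+++++++++++++.......................
175 ...........................++++++++++++++++++++++.....................
176 ...........................+++++++++++++++++++++++++..................
177 ...........................+++++++++++++++++++++++++++................
178 ..........................+++++++++++++++++++++++++++++++.............
179 ..........................+++++++++++++++++++++++++++++++++...........
180 .........................++++.++++++++++++++++++++++++++++++++........
181 ........................
[... 2411 characters left out ...]
...+++++++.+++++++++++.............
214 ...........+++++++++++++++++++++........++++..++++++++++..............
215 ..........+++...+++++++++++++++...........++.+++++++++++..............
216 ..........+++...++++++++++++++++...........++++++++++++...............
217 .........+++++.++++++++++++++++++++.......+++++++++++++...............
218 ..........+++++++++++++++++++++++++++.....+++++++++++++...............
219 ...........+++++++++++++++++++++++++++++++++++++++++++................
220 ..............++++++++++++++++++++++++++++++++++++++++................
221 .................++++++++++++++++++++++++++++++++++++.................
[[188.2, 180.9], [203.8, 187.0], [178.4, 204.0], [194.1, 210.1]]
```

```bash
python3 -m crank '[{"gripper":65,"travel":[4,-1.5,30],"twist":[0,0,-0.003]},{"gripper":65,"travel":[0,0,40],"twist":[0,0,0]},{"gripper":65,"travel":[0,0,30],"twist":[0,0,0]},{"gripper":65,"travel":[0,0,15],"twist":[0,0,0]},{"gripper":65,"travel":[0,0,6],"twist":[0,0,0]},{"gripper":65,"travel":[0,0,0],"twist":[0,0,0]},{"gripper":30,"travel":[0,0,0],"twist":[0,0,0]},{"gripper":30,"travel":[0,0,0],"twist":[0,0,0]},{"gripper":30,"travel":[0,0,0],"twist":[0,0,0]},{"gripper":30,"travel":[0,0,0],"twist":[0,0,0]}]' 30
python3 -c "
from h import *
print(bot.get_obs()['torque'])"
```

```text
time: 18.73
ee_pos: [0.4449, 0.0139, 0.0037]
tcp_rot: [-180.0, -0.0, -164.7]
wrist_force: [-1.3, 1.0, 6.2]
opening: 0.0372
grasp_force: 30.5
[0.13796534 0.23979202 0.03563334]
```

```bash
python3 - <<'E'
from h import *
R0,p0=pose(); R=down(NEST[2]+np.pi); p1=p0+[0,0,.16]; 
plan(R,np.array([.6265,.2436,.16]),R0,p1)
E
python3 -m crank '[{"gripper":25,"travel":[0,0,-5],"twist":[0,0,0]},{"gripper":25,"travel":[0,0,-20],"twist":[0,0,0]},{"gripper":25,"travel":[0,0,-35],"twist":[0,0,0]},{"gripper":25,"travel":[0,0,-40],"twist":[0,0,0]},{"gripper":25,"travel":[0,0,-40],"twist":[0,0,0]},{"gripper":25,"travel":[0,0,-20],"twist":[0,0,0]},{"gripper":25,"travel":[0,0,0],"twist":[0,0,0]}]' 30
```

```text
7 x travel [-26.1, 33.6, 0.5] twist [-0.0, -0.0, 0.0915] | total [-235.7, 173.8, 3.6] [-0.0, -0.0, 0.641]
time: 19.6
ee_pos: [0.4452, 0.0139, 0.164]
tcp_rot: [-180.0, 0.0, -164.7]
wrist_force: [-0.3, 0.4, -1.0]
opening: 0.0369
grasp_force: 30.4
```

```bash
python3 -m crank '[{"gripper":25,"travel":[-13,17,0],"twist":[0,0,0.046]},{"gripper":25,"travel":[-26,33.5,0],"twist":[0,0,0.0915]},{"gripper":25,"travel":[-26,33.5,0],"twist":[0,0,0.0915]},{"gripper":25,"travel":[-26,33.5,0],"twist":[0,0,0.0915]},{"gripper":25,"travel":[-26,33.5,0],"twist":[0,0,0.0915]},{"gripper":25,"travel":[-26,33.5,0],"twist":[0,0,0.0915]},{"gripper":25,"travel":[-26,33.5,0],"twist":[0,0,0.0915]},{"gripper":25,"travel":[-13,17,0],"twist":[0,0,0.046]},{"gripper":25,"travel":[0,0,0],"twist":[0,0,0]},{"gripper":25,"travel":[0,0,0],"twist":[0,0,0]}]' 30
python3 - <<'E'
from h import *
R0,p0=pose(); R=down(np.radians(158.5)); plan(R,np.array([.6264,.2437,.12]))
im=bot.camera("top")[:,:,::-1]; cv2.imwrite("pics/top6.png",im); im=im.astype(int)
w=p0+R0@np.array([0,0,-.004])+np.array([(x,y,z) for z in(.008,-.008) for x in(.028,-.028) for y in (.019,-.019)])@R0.T
print(np.round(proj("top",w),1).tolist())
for y in range(165,222):
    s=""
    for x in range(155,225):
        B,G,R=im[y,x]; s+= "O" if R>1.4*G and R>45 else "#" if max(R,G,B)<55 else "W" if min(R,G,B)>215 else "+" if max(R,G,B)>130 else "."
    print(y,s)
E
```

```text
time: 20.85
ee_pos: [0.6254, 0.2424, 0.1611]
tcp_rot: [-179.9, -0.2, 158.6]
wrist_force: [-0.4, -0.3, -0.9]
opening: 0.0371
grasp_force: 30.4
1 x travel [-0.6, 1.7, 41.1] twist [-0.0024, -0.003, 0.0012] | total [-0.6, 1.7, 41.1] [-0.002, -0.003, 0.001]
[[166.1, 199.6], [183.3, 206.4], [176.9, 174.5], [194.0, 181.1], [163.3, 198.3], [180.8, 205.1], [174.3, 172.6], [191.7, 179.4]]
165 ......#############...................................................
166 ......#############...................................................
167 ......##############..................................................
168 .....###############......................................#...........
169 ......##############...............WWW+...............................
170 .....################..............WWWWW+.............................
171 ....#################.............+W++WW+++........................#..
172 ....#################.............WW+..+++++++........................
173 ....#################............+W+....++++++++......................
174 ....##################...........+++...
[... 2856 characters left out ...]
OOO......................
213 ................++WWWWWWWWWW+++.......................................
214 ................+++++WWWWWWWWWW++.....................................
215 ...............+++...+WWWWWWWWWWW+++..................++.........#....
216 ...............+W+...+WWWWWWWWWWWWWW...................+..............
217 ..............++W++.++WWWWWWWWWWWWWWW+.................++++...........
218 ...............+WWW+WWWWWWWWWWWWWWWWWW+.................+++...##......
219 .................++WWWWWWWWWWWWWWWWWWW+.................+++.........##
220 ...................++WWWWWWWWWWWWWWWWWW+...............+++....#.......
221 ......................++WWWWWWWWWWWWWWW+................++............
```

```bash
python3 -m crank '[{"gripper":25,"travel":[-0.6,1.7,15],"twist":[-0.002,-0.003,0]},{"gripper":25,"travel":[0,0,20],"twist":[0,0,0]},{"gripper":25,"travel":[0,0,15],"twist":[0,0,0]},{"gripper":25,"travel":[0,0,8],"twist":[0,0,0]},{"gripper":25,"travel":[0,0,5],"twist":[0,0,0]},{"gripper":25,"travel":[0,0,5],"twist":[0,0,0]},{"gripper":25,"travel":[0,0,0],"twist":[0,0,0]}]'
python3 -c "
from h import *
print(bot.get_obs()['torque'])"
```

```text
time: 21.78
ee_pos: [0.6274, 0.2443, 0.094]
tcp_rot: [180.0, 0.1, 158.5]
wrist_force: [0.6, 1.3, -1.6]
opening: 0.0373
grasp_force: 30.4
[-0.01325236  0.00514023 -0.0553864 ]
```

```bash
python3 -m crank '[{"gripper":25,"travel":[0.6,-0.9,0],"twist":[0,0,0]},{"gripper":25,"travel":[0,0,4],"twist":[0,0,0]},{"gripper":25,"travel":[0,0,4],"twist":[0,0,0]},{"gripper":25,"travel":[0,0,0],"twist":[0,0,0]}]'
python3 -c "
from h import *
print(bot.get_obs()['torque'])"
```

```text
time: 22.28
ee_pos: [0.6263, 0.2436, 0.0855]
tcp_rot: [180.0, 0.0, 158.5]
wrist_force: [-0.4, 1.0, -1.8]
opening: 0.0372
grasp_force: 30.4
[ 0.00080436 -0.03958011 -0.00280535]
```

```bash
python3 -m crank '[{"gripper":25,"travel":[0,0,3],"twist":[0,0,0]},{"gripper":25,"travel":[0,0,3],"twist":[0,0,0]},{"gripper":25,"travel":[0,0,2],"twist":[0,0,0]},{"gripper":25,"travel":[0,0,2],"twist":[0,0,0]},{"gripper":25,"travel":[0,0,0],"twist":[0,0,0]}]'
python3 -c "
from h import *
print(bot.get_obs()['torque'])"
```

```text
time: 22.9
ee_pos: [0.6265, 0.2436, 0.076]
tcp_rot: [180.0, 0.1, 158.5]
wrist_force: [0.5, 1.2, -0.3]
opening: 0.0371
grasp_force: 30.5
[ 0.01121046 -0.00848868 -0.02774756]
```

```bash
python3 -m crank '[{"gripper":25,"travel":[0,0,1],"twist":[0,0,0]},{"gripper":25,"travel":[0,0,1],"twist":[0,0,0]},{"gripper":25,"travel":[0,0,0],"twist":[0,0,0]}]'
python3 -c "
from h import *
print(bot.get_obs()['torque'])"
```

```text
time: 23.28
ee_pos: [0.6266, 0.2437, 0.0758]
tcp_rot: [179.9, 0.1, 158.5]
wrist_force: [-3.5, -1.8, 7.8]
opening: 0.0371
grasp_force: 31.4
[-0.4086702   0.76688164  0.02813901]
```

```bash
python3 -m crank '[{"gripper":45,"travel":[0,0,-0.5],"twist":[0,0,0]},{"gripper":60,"travel":[0,0,0],"twist":[0,0,0]},{"gripper":60,"travel":[0,0,0],"twist":[0,0,0]},{"gripper":60,"travel":[0,0,-10],"twist":[0,0,0]},{"gripper":60,"travel":[0,0,-30],"twist":[0,0,0]},{"gripper":50,"travel":[0,0,-40],"twist":[0,0,0]},{"gripper":45,"travel":[0,0,-20],"twist":[0,0,0]}]'
python3 - <<'E'
from h import *
plan(down(np.radians(118.5)),np.array([.462,-.157,.12]))
E
```

```text
time: 24.15
ee_pos: [0.6269, 0.2438, 0.1781]
tcp_rot: [179.8, 0.2, 158.5]
wrist_force: [0.4, -0.1, -0.3]
opening: 0.0447
grasp_force: 0.0
10 x travel [-13.0, -42.3, 5.7] twist [0.0004, 0.0003, 0.0699] | total [7.0, -433.6, 56.6] [0.004, 0.003, 0.699]
```

```bash
python3 -m crank '[{"gripper":45,"travel":[-6.5,-21,2],"twist":[0,0,0.035]},{"gripper":45,"travel":[-13,-42,4],"twist":[0,0,0.07]},{"gripper":45,"travel":[-13,-42,6],"twist":[0,0,0.07]},{"gripper":45,"travel":[-13,-42,6],"twist":[0,0,0.07]},{"gripper":45,"travel":[-13,-42,6],"twist":[0,0,0.07]},{"gripper":45,"travel":[-13,-42,6],"twist":[0,0,0.07]},{"gripper":45,"travel":[-13,-42,6],"twist":[0,0,0.07]},{"gripper":45,"travel":[-13,-42,6],"twist":[0,0,0.07]},{"gripper":45,"travel":[-13,-42,6],"twist":[0,0,0.07]},{"gripper":45,"travel":[-13,-42,6],"twist":[0,0,0.07]},{"gripper":45,"travel":[-6.5,-21,2],"twist":[0,0,0.035]},{"gripper":45,"travel":[0,0,0],"twist":[0,0,0]}]'
python3 - <<'E'
from h import *
# disc centre again from pic 0: yellow blobs
im=cv2.imread("pics/top5.png"); im=im.astype(int); B,G,R=im[...,0],im[...,1],im[...,2]
for n in("top0","top5"):
    im=cv2.imread(f"pics/{n}.png").astype(int); m=((im[...,2]>150)&(im[...,1]>.75*im[...,2])&(im[...,0]<.7*im[...,2])).astype(np.uint8); m[:250]=0; m[290:]=0; m[:,:350]=0; m[:,390:]=0
    ys,xs=np.nonzero(m); print(n,len(xs),xs.min(),xs.max(),ys.min(),ys.max(),xs.mean(),ys.mean())
    u=np.array([(xs.min()+xs.max())/2,(ys.min()+ys.max())/2]); print(back("top",u,.012))
plan(down(np.radians(118.5)),np.array([.462,-.157,.05]))
E
```

```text
time: 25.65
ee_pos: [0.4605, -0.1559, 0.1175]
tcp_rot: [180.0, -0.0, 118.2]
wrist_force: [0.2, -0.8, -0.4]
opening: 0.045
grasp_force: 0.0
top0 179 361 375 263 277 368.2513966480447 269.8882681564246
[[ 0.46471329 -0.15490003  0.012     ]]
top5 178 361 375 263 277 368.2696629213483 269.8988764044944
[[ 0.46471329 -0.15490003  0.012     ]]
2 x travel [-0.9, 0.4, 33.7] twist [0.0003, -0.0001, -0.0025] | total [-1.7, 0.8, 67.5] [0.001, -0.0, -0.005]
```

```bash
python3 -m crank '[{"gripper":45,"travel":[-1.3,0.7,30],"twist":[0,0,-0.005]},{"gripper":45,"travel":[0,0,35],"twist":[0,0,0]},{"gripper":45,"travel":[0,0,20],"twist":[0,0,0]},{"gripper":45,"travel":[0,0,12],"twist":[0,0,0]},{"gripper":45,"travel":[0,0,5],"twist":[0,0,0]},{"gripper":45,"travel":[0,0,0],"twist":[0,0,0]},{"gripper":10,"travel":[0,0,0],"twist":[0,0,0]},{"gripper":10,"travel":[0,0,0],"twist":[0,0,0]},{"gripper":10,"travel":[0,0,0],"twist":[0,0,0]},{"gripper":10,"travel":[0,0,0],"twist":[0,0,0]},{"gripper":10,"travel":[0,0,0],"twist":[0,0,0]}]' 30
python3 -c "
from h import *
print(bot.get_obs()['torque'])"
```

```text
time: 27.02
ee_pos: [0.4641, -0.1556, 0.0171]
tcp_rot: [179.9, 0.1, 118.7]
wrist_force: [-0.5, 0.2, 5.9]
opening: 0.0166
grasp_force: 29.4
[0.13415946 0.16445838 0.01031436]
```

```bash
python3 -m crank '[{"gripper":5,"travel":[0,0,-5],"twist":[0,0,0]},{"gripper":5,"travel":[0,0,-20],"twist":[0,0,0]},{"gripper":5,"travel":[0,0,-40],"twist":[0,0,0]},{"gripper":5,"travel":[0,0,-50],"twist":[0,0,0]},{"gripper":5,"travel":[0,0,-50],"twist":[0,0,0]},{"gripper":5,"travel":[0,0,-20],"twist":[0,0,0]},{"gripper":5,"travel":[0,0,0],"twist":[0,0,0]}]' 30
python3 - <<'E'
from h import *
plan(down(np.radians(158.5)),np.array([.6265,.2437,.18]))
E
```

```text
time: 27.9
ee_pos: [0.4639, -0.1556, 0.2025]
tcp_rot: [179.8, 0.1, 118.7]
wrist_force: [0.4, -0.6, -2.2]
opening: 0.0164
grasp_force: 29.4
10 x travel [15.9, 41.0, 2.3] twist [0.0002, 0.0003, -0.0694] | total [272.2, 334.4, 23.0] [0.002, 0.003, -0.694]
```

```bash
python3 -m crank '[{"gripper":5,"travel":[8,20.5,1],"twist":[0,0,-0.035]},{"gripper":5,"travel":[16,41,2],"twist":[0,0,-0.0695]},{"gripper":5,"travel":[16,41,2],"twist":[0,0,-0.0695]},{"gripper":5,"travel":[16,41,2],"twist":[0,0,-0.0695]},{"gripper":5,"travel":[16,41,2],"twist":[0,0,-0.0695]},{"gripper":5,"travel":[16,41,2],"twist":[0,0,-0.0695]},{"gripper":5,"travel":[16,41,2],"twist":[0,0,-0.0695]},{"gripper":5,"travel":[16,41,2],"twist":[0,0,-0.0695]},{"gripper":5,"travel":[16,41,2],"twist":[0,0,-0.0695]},{"gripper":5,"travel":[16,41,2],"twist":[0,0,-0.0695]},{"gripper":5,"travel":[8,20.5,1],"twist":[0,0,-0.035]},{"gripper":5,"travel":[0,0,0],"twist":[0,0,0]}]' 30
python3 - <<'E'
from h import *
plan(down(np.radians(158.5)),np.array([.6265,.2437,.13]))
R0,p0=pose()
for n,(h,w) in {"scene":(30,30)}.items():
    im=bot.camera(n)[:,:,::-1]; cv2.imwrite(f"pics/{n}7.png",im); im=im.astype(int)
    a=np.linspace(0,2*np.pi,73); 
    ring=np.array([p0+[.018*np.cos(t),.018*np.sin(t),z-.0171] for z in(0,.012) for t in a]); uv=proj(n,ring)
    print("model ext",uv.min(0),uv.max(0)); c=proj(n,p0)[0].astype(int)
    for y in range(c[1]-8,c[1]+60):
        s=""
        for x in range(c[0]-30,c[0]+30):
            B,G,R=im[y,x]; s+="Y" if R>1.5*B and R>60 and G>.6*R else "O" if R>1.5*G and R>45 else "#" if max(R,G,B)<55 else "W" if min(R,G,B)>190 else "+" if max(R,G,B)>120 else "."
        print(y,s)
    print("x0",c[0]-30)
cv2.imwrite("pics/top7.png",bot.camera("top")[:,:,::-1])
E
```

```text
time: 29.4
ee_pos: [0.6239, 0.2457, 0.1798]
tcp_rot: [-179.9, -0.0, 158.7]
wrist_force: [-0.4, -0.4, -1.9]
opening: 0.0161
grasp_force: 29.5
2 x travel [-1.6, -0.4, 24.9] twist [-0.0005, -0.0002, 0.0014] | total [-3.2, -0.8, 49.8] [-0.001, -0.0, 0.003]
model ext [402.68444835 176.47501785] [415.1178374  185.75745798]
169 ..#......................#######.####.............###.......
170 ....###..................#####...####.............###.......
171 .........#................####..#####.#............#........
172 ............#............#####..#####.#.....................
173 .........................#####..#####.......................
174 ...................#...+W.####..YY###.#.....................
175 ......................+W+.####..YYY##.......................
176 .....................+WWW.####..YYY##.......................
177 ....................WWWWW+.###..YYY##.......................
178 ..................+WWWWWWW.###..YYYY+WWW++..................
179 ..................+W+WWWW+YY....YYYYY+WWWWW++...............
180 .....................+WWW+YYYYYYYYYYY+WWWWWWWWW++...........
1
[... 2945 characters left out ...]
YY.......YOOY.........................+++..
227 ..#.#.....++..............YOOO.........................+++..
228 ...........++............YYOOY..............................
229 ............+++......++..YYYYY...............+++..++........
230 ..............++...+++++.YYYY............+++++++.#.WW..#....
231 ...............+++++++++.YYYY..........+++++++++++WWW...##..
232 .................++++++++.YYY........++++++++++++W+.........
233 ..................+++++++++..+....++++++++++++++............
234 ....................+++++++++++.++++++++++++++..............
235 .....................+++++++++++++++++++++++.............#..
236 .......................++++++++++++++++++...................
x0 379
```

```bash
python3 -m crank '[{"gripper":5,"travel":[-3,-0.8,15],"twist":[0,0,0.003]},{"gripper":5,"travel":[0,0,25],"twist":[0,0,0]},{"gripper":5,"travel":[0,0,15],"twist":[0,0,0]},{"gripper":5,"travel":[0,0,8],"twist":[0,0,0]},{"gripper":5,"travel":[0,0,4],"twist":[0,0,0]},{"gripper":5,"travel":[0,0,0],"twist":[0,0,0]},{"gripper":5,"travel":[0,0,0],"twist":[0,0,0]}]' 30
python3 - <<'E'
from h import *
plan(down(np.radians(158.5)),np.array([.6265,.2437,.108])); print(bot.get_obs()["torque"])
E
```

```text
time: 30.38
ee_pos: [0.6274, 0.243, 0.1154]
tcp_rot: [179.9, 0.1, 158.4]
wrist_force: [-0.0, -0.2, -1.5]
opening: 0.0162
grasp_force: 29.5
1 x travel [1.1, 0.3, 7.4] twist [0.0016, 0.0021, -0.0019] | total [1.1, 0.3, 7.4] [0.002, 0.002, -0.002]
[ 0.02511768 -0.00592674  0.02627933]
```

```bash
python3 -m crank '[{"gripper":5,"travel":[1.1,0.3,4],"twist":[0.0015,0.002,0]},{"gripper":5,"travel":[0,0,3],"twist":[0,0,0]},{"gripper":5,"travel":[0,0,1.5],"twist":[0,0,0]},{"gripper":5,"travel":[0,0,1],"twist":[0,0,0]},{"gripper":5,"travel":[0,0,1],"twist":[0,0,0]},{"gripper":5,"travel":[0,0,0],"twist":[0,0,0]}]' 30
python3 - <<'E'
from h import *
plan(down(np.radians(158.5)),np.array([.6265,.2437,.108])); print(bot.get_obs()["torque"])
E
```

```text
time: 31.12
ee_pos: [0.6263, 0.2436, 0.1052]
tcp_rot: [180.0, 0.0, 158.4]
wrist_force: [-2.3, -0.2, 5.2]
opening: 0.0162
grasp_force: 30.0
1 x travel [-0.2, 0.1, -2.8] twist [0.0003, 0.0001, -0.0019] | total [-0.2, 0.1, -2.8] [0.0, 0.0, -0.002]
[-0.04386834  0.5127048   0.01695454]
```

```bash
python3 -m crank '[{"gripper":5,"travel":[0,0,-0.6],"twist":[0,0,0]},{"gripper":20,"travel":[0,0,0],"twist":[0,0,0]},{"gripper":30,"travel":[0,0,0],"twist":[0,0,0]},{"gripper":50,"travel":[0,0,0],"twist":[0,0,0]},{"gripper":50,"travel":[0,0,0],"twist":[0,0,0]},{"gripper":50,"travel":[0,0,-15],"twist":[0,0,0]},{"gripper":50,"travel":[0,0,-40],"twist":[0,0,0]},{"gripper":50,"travel":[0,0,-40],"twist":[0,0,0]},{"gripper":50,"travel":[10,-40,-20],"twist":[0,0,0]},{"gripper":50,"travel":[10,-50,0],"twist":[0,0,0]},{"gripper":50,"travel":[10,-50,0],"twist":[0,0,0]},{"gripper":50,"travel":[0,0,0],"twist":[0,0,0]}]' 30
python3 - <<'E'
from h import *
out=[]
c,s=np.cos(NEST[2]),np.sin(NEST[2]); D=np.array([[c,-s,0],[s,c,0],[0,0,1]])
for n,(x0,y0,w,h,k) in {"top":(165,160,66,80,6),"scene":(375,165,66,80,6)}.items():
    im=bot.camera(n)[:,:,::-1].copy(); cv2.imwrite(f"pics/{n}8.png",im); t=tile(im,x0,y0,w,h,k)
    out.append(t); print(np.round(proj(n,[NEST[0],NEST[1],.088-.03]+CORN[4:]@D.T),1).tolist())
cv2.imwrite("pics/o8.png",np.hstack(out))
E
```

```text
time: 32.62
ee_pos: [0.5456, 0.1223, 0.2221]
tcp_rot: [180.0, 0.1, 158.2]
wrist_force: [-0.1, 0.3, 0.7]
opening: 0.0502
grasp_force: 0.0
[[186.0, 179.4], [201.9, 185.6], [176.1, 202.8], [192.0, 209.1]]
[[419.3, 207.1], [410.0, 210.8], [406.9, 199.6], [397.7, 203.1]]
```

View pics/o8.png

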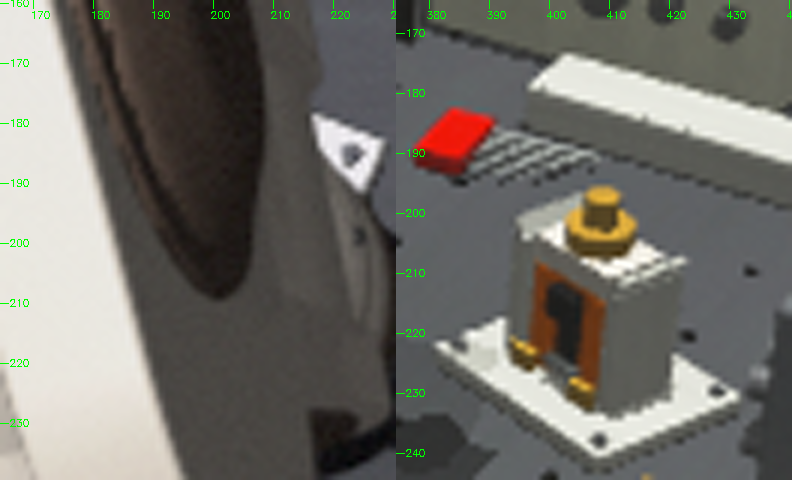

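```bash
python3 -m crank '[{"gripper":50,"travel":[15,-50,0],"twist":[0,0,0]},{"gripper":50,"travel":[15,-50,0],"twist":[0,0,0]},{"gripper":50,"travel":[15,-50,0],"twist":[0,0,0]},{"gripper":50,"travel":[15,-50,0],"twist":[0,0,0]},{"gripper":50,"travel":[0,0,0],"twist":[0,0,0]}]'
python3 - <<'E'
from h import *
im=bot.camera("top")[:,:,::-1]; cv2.imwrite("pics/top9.png",im); im=im.astype(int)
c,s=np.cos(NEST[2]),np.sin(NEST[2]); D=np.array([[c,-s,0],[s,c,0],[0,0,1]])
cen=np.array([NEST[0],NEST[1],.1]); print("disc model top z.1",proj("top",cen),"spacer top", np.round(proj("top",cen-[0,0,.042]+CORN[4:]@D.T),1).tolist())
for y in range(172,216):
    q=""
    for x in range(165,218):
        B,G,R=im[y,x]; q+="Y" if R>1.3*B and R>60 and G>.7*R else "O" if R>1.4*G and R>45 else "#" if max(R,G,B)<60 else "W" if min(R,G,B)>225 else "w" if min(R,G,B)>190 else "+" if max(R,G,B)>130 else "."
    print(y,q)
E
```

```text
time: 33.35
ee_pos: [0.4169, -0.0406, 0.2211]
tcp_rot: [-180.0, 0.0, 158.3]
wrist_force: [0.4, -0.4, 0.2]
opening: 0.0501
grasp_force: 0.0
disc model top z.1 [[187.34231682 193.1892463 ]] spacer top [[186.0, 179.4], [201.9, 185.6], [176.1, 202.8], [192.0, 209.1]]
172 ........................ww+..wWWWWww+................
173 .......................+Ww...+WWWWWWWw+..............
174 ......................+wwW+..wWWWWWWWWWww+...........
175 ......................++wwwwwWWWWWWWWWWWWW++.........
176 ......................++++wwwwWWWWWWWWWWWWWWww+......
177 ......................+++++++wwwWWWWWWWWWWWWWWWw+....
178 .....................++++++++++wwwWWWWWWWWWWWWWWWWw+.
179 .....................w+w++++++++++wwwWWWWWWWWWWWWWWWw
180 ....................+ww+.+++++++++++wwwWWWWWWWWWWWWWW
181 ....................wWWW+Y..++++++++++wwwWWWWWWWWWWWW
182 ...................++WWWWW++..++++++++++.+WWWWWWWWWWW
183 ...................+wWWWWWWWw+Y..+++++++...+WWWWWWWWW
184 ...................wWWWWWWWWWWWw+..+++++....+WWWWWWWW
185 ..................+WWWWWWWWWWWWWWww+..w+.....+++WWWWW
186 ..................wW
[... 1015 characters left out ...]
WWWW
204 ..........wwWw+WWWWWWWWWWWWWW+.YOOOO###....++WWWWWWWW
205 ..........++wwWw+wWWWWWWWWWWW+.OOOOOOO#...++wWWWWWWWW
206 .........+++++w++YY+WWWWWWWWw..OOOOOOOY+..++WWWWWWWWW
207 ........++++++++++YY.++WWWWW+.YOOOOOOOO.+.wWWWWWWWWWW
208 .......+ww++++++++++..w+++Ww..OOOOOOOOO+wwWWWWWWWWWWW
209 ........wwwww+++++++++++.+++.YOOOOOOOOYY+WWWWWWWWWWWW
210 .......+WWWwwww+++++++++++...YOOOOOOOOYYY+WWWWWWWWWW+
211 .......wWWWWWWwwww++++++++++..++YOOOOOYYYYwWWWWWWWWW+
212 .......wWWWWWWWWWwww+++++++++....+YOOYYYY.wWWWWWWWWw.
213 ......+WWWWWWWWWWwwwwww++++........w+YYYYwWWWWWWWWW+.
214 ......ww++wWWWWWWWwwwwwwww+........+YYYYYwWWWWWWWWw..
215 .....+W+...wWWWWWWWWWwwwww..........YYYY+WWWWWWWWW+..
```

```bash
python3 -c "
from workcell import bot
print(bot.job_done())"
```

```text
the job is handed in; nothing more can be done
None
```

The carrier is out of the dock and seated in the nest. The spacer lies squarely on it, and the disc stands knob up within about 1 mm of the spacer's centre by the last picture. I handed the job in at about 33 s, with the arm clear.

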